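# Pry open the bobbin cover of a sewing machine

## Robot

A 6-joint arm with a two-finger parallel gripper is mounted at the origin on the work surface. World frame = base frame: x ahead of the robot, y to its left, z up, the work surface at z = 0. Lengths are in m, angles in rad, forces in N, time in s.
With the tool pointing down it reaches from about 0.4 to 0.825 m from the base axis. Payload 7 kg.
Tool frame: the origin (TCP) lies at the very end of the fingers, on their centre line; the grasp point (between the pads) lies 19 mm behind it (arm.grasp_offset is the distance from the TCP to the grasp point, in m); z points along the fingers, y is the line along which they close (so a half turn about z gives the same grasp; the last joint's range is limited). The gripper opens to 88 mm and grips with 3 to 60 N. Pads are 19 mm wide; open, the fingers measure 130 mm over their backs; the gripper's body (78 mm by 193 mm) begins 47 mm behind the grasp point.
Start: joints at [-0.978, 0.359, 0.012, 0, -1.224, -0.288], TCP at [0.203, -0.644, 0.227] pointing down, gripper open.
Joint ranges: [-3.07, 3.07], [-1.43, 2.12], [-1.02, 1.25], [-3.03, 1.67], [-3.05, -0], [-3.03, 3.03]. Speed limits (rad/s): [2.39, 2.39, 3.01, 3.14, 3.14, 3.14].

## Interface

Orientations are given as [roll, pitch, yaw] about the fixed x, y, z axes, in that order (R = Rz(yaw) Ry(pitch) Rx(roll)).
In Python, from station import get_state, cams, arm, nets gives the robot as it stands.
- The arm moves only by the shell command python3 -m creep 'ROWS' [FORCE]. ROWS is a JSON object of lists of equal length, an entry for each row: "translation": the shift along the world's x, y, z in mm, a list of three; "spin": the turn about the world's z in rad; "gripper": the opening, from 0 (shut) to 1 (fully open). In form: {"translation": [[dx, dy, dz], ...], "spin": [spin, ...], "gripper": [gripper, ...]}. A call has 1 to 8 rows; each row shifts and turns the commanded pose from where the row before left it; what a row does not reach is not made up. A row lasts 1/10 s, in which the tool goes at most 50 mm and 8.59 degrees, less where a joint would pass 70% of its speed; a pose out of reach is approached as far as the arm can. A call is refused whole if a number of a shift passes 50 or a number of a turn 0.15, either way. A call with a gripper value outside its range is refused whole. The fingers move at their own pace and stop on an object; FORCE is the grip in N (left out, the last holds). Time passes only in rows, so rows that do not move let the fingers close. It gives the time, the measured TCP pose, the force, the opening and the grip force at its end, in the units of the state.
- get_state(): the state, without advancing time (a new reading comes with each control period).
- cams.grab_frame(name): name is "scene" or "top" or "wrist"; returns a dict with "img" (384x512x3 uint8, red, green, blue), "mtx" (3x3 intrinsics, pixels), "D" ([k1, k2, p1, p2, k3] as OpenCV has them; the pictures are not rectified), "R" (3x3) and "t" (3): a world point X has camera coordinates R X + t. Camera axes: x right, y down, z forward; pixel columns grow to the right and rows downward; lengths in m; the calibration is good to about 2 mm. A picture is of the moment at which its call begins. There is no depth.
- arm.job_done(): hands the job in; it is judged then, once.
Trained networks look in the newest picture that a camera, given by its name, has taken for a name from the list of things; names that differ only in an ending like _2 or _b are one class to them, and where a whole thing is asked for, a point or a joint stands for the part that bears it (a point fixed in the world has none). Each returns a list of dicts, best first, with "confidence" (0 to 1); they miss things now and then, are a little off and sometimes report something else, mostly with a low value. They report only what shows in the picture. A call takes as long as a camera call.
- nets.search_frame(camera, label): "centre" ([x, y, z] in m, in world coordinates, good to about 4 mm: the middle of the surface that is visible of it).
- nets.pinpoint(camera, label): "centre" ([x, y, z] in m, in world coordinates, good to about 4 mm: a listed point, or the origin of a listed thing).
The state is a dict: "t": time; "q": joint angles; "qd": joint speeds; "joint_efforts": joint torques, N m; "eef_pos": TCP position; "ee_rot": TCP orientation; "force": force on the tool from outside, world axes, zero at the start; "moment": the same for the moment, N m; "width": finger opening in m; "gripper_force": force on a finger pad.
Only numpy, scipy, OpenCV 4.12 (cv2) and the standard library are available. Lean on these libraries where they do the work, as an engineer would, in place of code of your own. Each camera call takes 0.05 s, during which the arm holds its last target. There are 200 camera calls.

## Task

Take the orange-handled blade tool out of its leaning holder and, with its blade in the slot, lever open the steel bobbin cover of the sewing machine until it stands at least 60 degrees open; work on the cover with the tool only, never with the fingers. Then lay the tool down flat on the green cutting mat, with its handle over the mat, and leave the cover open. Do not knock or shift the other things on the bench.

Things in the scene. Friction and masses are not known exactly. Their poses are not given: they have to be found in the camera images.
- blade_tool: Loose pry tool, 90 g, 150 mm long: orange handle 90 long, 22 (its x) by 16 mm (its y), then a straight steel blade 60 long, 3 thick (x), 18 mm wide (y). Origin on the handle's axis, 42 mm from its top end, 108 mm from the blade's tip. z runs from tip to handle end. Starts blade down in the holder, handle leaning 35 degrees from vertical towards the holder's -x; grip it across y.
- holder: Fixed dark wooden tool holder, foot 120 x 90 x 10 mm. A slot 55 mm deep, 6 x 22 mm, in a block 48 mm wide (y), takes the blade; the tool's shoulder rests on its mouth, 75 mm above the origin (which is on the table). The slot leans 35 degrees, its upper end towards -x.
- machine: Fixed blue sewing machine; origin on the table under the bed's centre. Bed 180 (x) x 360 (y) x 62 mm high. Pillar and arm at the +y part, 275 mm high; the head comes down to 165 mm above the table at y 0 to 50 mm. The cover is flush in the bed's top, centred 105 mm to -y, over a well 50 mm deep, open inside (its 16 mm high bobbin is look only).
- slot (a point): Middle of the slot in the bed's top, 62 mm above the table, in front of the cover's free edge; machine's axes (x points from slot to hinge). 14 mm wide along x (7 mm each side of this point, from the bed's front rim to the cover's edge), 92 mm long along y. A blade entering on a slant, tip towards the hinge, comes under the cover's edge.
- cover_edge (a point): Middle of the cover's free edge, on its upper face (yellow stripe); moves with the cover, a steel plate 105 mm from hinge to free edge, 92 mm wide, 4 mm thick, 120 g. The hinge line runs along the machine's y in the plane of the bed's top, 112 mm to +x of point slot.
- cover (a joint): Opening angle of the cover, rad: 0 shut and flush, grows as the free edge rises; stops at 1.75 (just past upright). The hinge is stiff (about 0.14 N m) and the cover stays where it is left.
- mat: Fixed green cutting mat, 300 (x) x 200 (y) x 3 mm; origin under its centre.
- spool_red: Bystander: red thread spool with wooden flanges, 44 mm across, 60 mm tall; origin under it on its support.
- spool_green: Bystander: green thread spool, 44 mm across, 60 mm tall; origin under it on its support.
- weight: Bystander: small knobbed brass weight on the far left corner of the mat, 38 mm across, 50 mm tall; origin under it on its support.
- glue_jar: Bystander: closed amber jar with white cap, 60 mm across, 85 mm tall; origin under it on its support.
- mallet: Bystander: lying mallet, wooden handle, white head 48 mm across; origin under it on its support.
- shears: Bystander: lying shears with green handle loops, about 200 mm long; origin under it on its support.

How it is judged:
By the outcome, as a careful person would: the job done as asked, in the order asked, and still so for the second after the job is handed in, with the robot touching nothing.
It also fails if it takes over 72 s, if anything falls off the work surface, if the arm or the gripper's body presses on something with over 40 N, if the wrist force passes 120 N, or if a joint passes its speed limit or range.

## Working session

There is one attempt and no reset: what is moved stays moved. The work goes in short steps, Python scripts to look and compute and a shell command to move; the robot and the scene stay as the last step left them, time stands still between calls to the robot, and variables do not carry over. Pictures are saved under pics/ and viewed, at most 10 in all, crops included, and the job is handed in when it is done.

```bash
ls; mkdir -p pics
cat > h.py <<'E'
import numpy as np, cv2
from station import get_state, cams, arm, nets
def save(c,n):
    f=cams.grab_frame(c); cv2.imwrite('pics/'+n,f['img'][:,:,::-1]); return f
def proj(f,X):
    p,_=cv2.projectPoints(np.array(X,float).reshape(-1,3),cv2.Rodrigues(f['R'])[0],f['t'],f['mtx'],np.array(f['D'],float)); return p.reshape(-1,2)
def ray(f,uv):
    n=cv2.undistortPoints(np.array(uv,float).reshape(-1,1,2),f['mtx'],np.array(f['D'],float)).reshape(-1,2)
    d=np.c_[n,np.ones(len(n))]@f['R']; return -f['R'].T@f['t'], d/np.linalg.norm(d,axis=1)[:,None]
E
python3 - <<'E'
from h import *
ims=[save(c,c+'0.png')['img'] for c in('scene','top')]
for l in ['blade_tool','holder','machine','slot','cover_edge','mat','spool_red','spool_green','weight','glue_jar','mallet','shears']:
    for c in('scene','top'):
        r=nets.pinpoint(c,l); print(l,c,[(np.round(d['centre'],3).tolist(),round(d['confidence'],2)) for d in r[:2]])
s=get_state();print(s['t'],s['eef_pos'],s['ee_rot'],s['width'],s['force'])
E
```

```text
pics
blade_tool scene [([0.45, -0.37, 0.115], 0.66), ([0.614, 0.148, 0.0], 0.52)]
blade_tool top [([0.445, -0.367, 0.108], 0.4), ([0.374, 0.074, 0.003], 0.38)]
holder scene [([0.472, -0.386, -0.003], 0.72)]
holder top [([0.446, -0.365, 0.107], 0.67), ([0.479, -0.386, 0.002], 0.61)]
machine scene [([0.617, 0.148, 0.0], 0.64)]
machine top [([0.619, 0.15, -0.002], 0.62), ([0.447, -0.367, 0.108], 0.39)]
slot scene [([0.544, 0.056, 0.059], 0.96)]
slot top [([0.543, 0.057, 0.062], 0.57)]
cover_edge scene [([0.553, 0.052, 0.059], 0.71), ([0.37, 0.068, 0.001], 0.22)]
cover_edge top [([0.555, 0.056, 0.067], 0.97)]
mat scene [([0.542, -0.161, 0.001], 0.89)]
mat top [([0.537, -0.16, -0.002], 0.67)]
spool_red scene [([0.372, 0.069, 0.006], 0.73)]
spool_red top [([0.546, 0.058, 0.064], 0.75), ([0.374, 0.074, 0.004], 0.68)]
spool_green scene [([0.794, -0.058, 0.001], 0.53)]
spool_green top [([0.796, -0.059, -0.001], 0.67), ([0.448, -0.362, 0.106], 0.25)]
weight scene [([0.658, -0.092, 0.003], 0.53)]
weight top [([0.66, -0.092, 0.008], 0.43)]
glue_jar scene [([0.739, -0.246, -0.001], 0.76)]
glue_jar top [([0.743, -0.245, -0.003], 0.57)]
mallet scene [([0.316, 0.362, -0.008], 0.83)]
mallet top [([0.314, 0.353, -0.003], 0.73)]
shears scene [([0.386, -0.569, -0.002], 0.61)]
shears top [([0.541, -0.157, 0.001], 0.64), ([0.382, -0.565, 0.002], 0.48)]
1.3 [ 0.20254785 -0.6438639   0.22655302] [ 3.14155765e+00 -2.16929786e-05 -2.83678531e+00] 0.08772371570825711 [ 0.37149514  0.23319828 -0.54537925]
```

View pics/scene0.png

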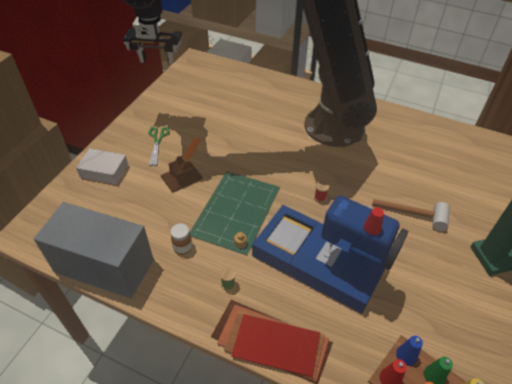

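View pics/top0.png

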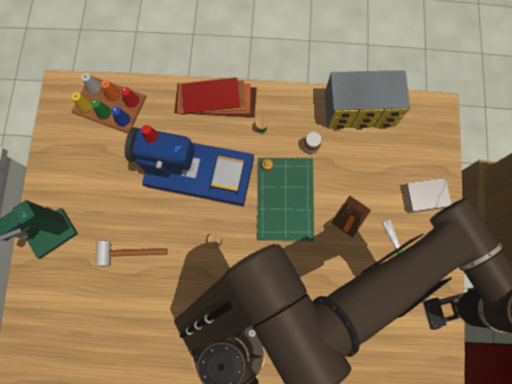

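The scene view shows the holder at (181,170), the mat at (237,212) and the cover at (290,235). The top view shows the holder at (351,215), rotated about 35°, and the machine yawed about -10°. I'll move above the holder next and measure with the wrist camera.

```bash
python3 -m creep '{"translation":[[28,34,10],[28,34,10],[28,34,10],[28,34,10],[28,34,10],[28,34,10],[28,34,10],[28,34,10]],"spin":[-0.11,-0.11,-0.11,-0.11,-0.11,-0.11,-0.11,-0.11],"gripper":[1,1,1,1,1,1,1,1]}' 20
python3 -m creep '{"translation":[[0,0,0],[0,0,0]],"spin":[0,0],"gripper":[1,1]}'
python3 - <<'E'
from h import *
f=save('wrist','w1.png'); print('cam',-f['R'].T@f['t'],f['R'][2])
for l in ['blade_tool','holder']:
    for fn in (nets.pinpoint,nets.search_frame):
        print(l,[(np.round(d['centre'],4).tolist(),round(d['confidence'],2)) for d in fn('wrist',l)[:2]])
E
```

```text
t: 2.1
eef_pos: [0.4274, -0.3703, 0.3073]
ee_rot: [3.141, 0.001, 2.562]
force: [1.3, -0.7, -0.1]
width: 0.0872
gripper_force: 0.0
t: 2.3
eef_pos: [0.4273, -0.371, 0.3069]
ee_rot: [3.141, 0.001, 2.57]
force: [-0.7, -0.1, -0.5]
width: 0.0877
gripper_force: 0.0
cam [ 0.36945331 -0.33314952  0.46424679] [ 0.21718529 -0.13983085 -0.96606308]
blade_tool [([0.4471, -0.3681, 0.1085], 0.77)]
blade_tool [([0.4388, -0.3614, 0.1397], 0.65)]
holder [([0.4777, -0.3822, -0.0023], 0.71)]
holder [([0.4837, -0.4002, 0.0088], 0.56)]
```

View pics/w1.png

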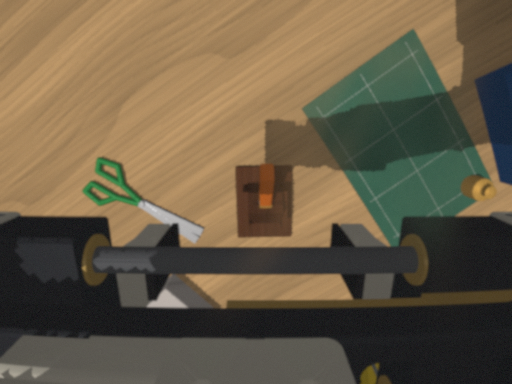

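The wrist view shows the holder foot with corners near (236,166), (292,165), (292,236) and (236,237). The orange handle runs from (266,165) to (266,207), almost aligned with the gripper. I'll work out the yaw and handle pose from these.

Run:
```python
from h import *
from scipy.optimize import least_squares
f=cams.grab_frame('wrist'); o,d=ray(f,[(236,166),(292,165),(292,236),(236,237)])
P=o+d*((0.01-o[2])/d[:,2])[:,None]; print('foot',P.round(4).tolist(), P.mean(0).round(4))
for a,b in((0,3),(1,2),(0,1),(3,2)):
    v=P[b]-P[a]; print(np.linalg.norm(v).round(4),np.degrees(np.arctan2(v[1],v[0])).round(1))
# orange masks
obs=[]
for c in('wrist','scene','top'):
    g=f if c=='wrist' else cams.grab_frame(c)
    hsv=cv2.cvtColor(g['img'],cv2.COLOR_RGB2HSV)
    m=cv2.inRange(hsv,(5,150,60),(17,255,255))
    u,v=proj(g,[[.45,-.37,.115]])[0]; n,l,s,ct=cv2.connectedComponentsWithStats(m)
    i=1+np.argmin([np.hypot(*(ct[k]-(u,v)))-s[k,4]*.2 for k in range(1,n)])
    cnt=max(cv2.findContours((l==i).astype('uint8'),0,1)[0],key=len)
    print(c,s[i],ct[i].round(1),(u,v)); obs.append((g,cv2.convexHull(cnt).reshape(-1,2),s[i]))
# fit box silhouette: yaw,x,y,z
B=np.array([[x,y,z] for x in(-.011,.011) for y in(-.008,.008) for z in(-.048,.042)])
t=np.radians(35)
def pts(p):
    c,s=np.cos(p[3]),np.sin(p[3]); R=np.array([[c,-s,0],[s,c,0],[0,0,1]])@np.array([[np.cos(t),0,-np.sin(t)],[0,1,0],[np.sin(t),0,np.cos(t)]])
    return B@R.T+p[:3]
def res(p):
    r=[]
    for g,h,_ in obs:
        q=proj(g,pts(p))
        for a in np.linspace(0,2*np.pi,16,endpoint=False):
            n=[np.cos(a),np.sin(a)]; r.append((q@n).max()-(h@n).max()-(.5*(abs(n[0])+abs(n[1])))*0)
    return np.array(r)
r=least_squares(res,[.447,-.367,.112,-.58],loss='soft_l1'); print(r.x.round(4),np.degrees(r.x[3]),np.abs(r.fun).reshape(3,-1).mean(1))
print(get_state()['eef_pos'],get_state()['ee_rot'])
```

```text
foot [[0.4161, -0.4006, 0.01], [0.4623, -0.3267, 0.01], [0.564, -0.3883, 0.01], [0.5148, -0.4672, 0.01]] [ 0.4893 -0.3957  0.01  ]
0.119 -34.0
0.119 -31.2
0.0871 58.0
0.093 58.0
wrist [260 164  17  46 660] [268.  185.7] (np.float64(267.027337511365), np.float64(189.78947699418669))
scene [ 97  63  65  70 715] [128.8  95.7] (np.float64(190.08922006788464), np.float64(147.62530385415258))
top [340 217  20  20 190] [349.4 226.4] (np.float64(348.9429833316989), np.float64(221.65973668984017))
[ 0.4316 -0.3661  0.1996 -0.5769] -33.054163391919815 [ 5.80306836 48.12594748  3.63163041]
[ 0.42598936 -0.37247568  0.30636352] [-3.14150444e+00 -3.27172368e-04  2.56527806e+00]
```

Run:
```python
from h import *
from scipy.optimize import least_squares
obs=[]
for c in('wrist','scene','top'):
    g=cams.grab_frame(c)
    u,v=proj(g,[[.45,-.37,.115]])[0].astype(int)
    m=cv2.inRange(cv2.cvtColor(g['img'],cv2.COLOR_RGB2HSV),(3,160,60),(15,255,255))
    w=np.zeros_like(m); k=40 if c=='wrist' else 22; w[v-k:v+k,u-k:u+k]=1; m*=w
    n,l,s,ct=cv2.connectedComponentsWithStats(m); i=1+np.argmax(s[1:,4])
    h=cv2.convexHull(max(cv2.findContours((l==i).astype('uint8'),0,1)[0],key=len)).reshape(-1,2); print(c,s[i],(u,v)); obs.append((g,h))
B=np.array([[x,y,z] for x in(-.011,.011) for y in(-.008,.008) for z in(-.048,.042)])
t=np.radians(35)
def pts(p):
    c,s=np.cos(p[3]),np.sin(p[3]); R=np.array([[c,-s,0],[s,c,0],[0,0,1]])@np.array([[np.cos(t),0,-np.sin(t)],[0,1,0],[np.sin(t),0,np.cos(t)]])
    return B@R.T+p[:3]
A=np.linspace(0,2*np.pi,24,endpoint=False); N=np.c_[np.cos(A),np.sin(A)]
def mk(obs): return lambda p: np.concatenate([(proj(g,pts(p))@N.T).max(0)-(h@N.T).max(0) for g,h in obs])
for o in(obs,obs[:2],obs[::2]):
    r=least_squares(mk(o),[.447,-.367,.112,-.58],loss='soft_l1'); print(r.x.round(4),np.degrees(r.x[3]).round(1),np.abs(r.fun).reshape(len(o),-1).mean(1).round(2))
```

```text
wrist [260 165  17  44 606] (np.int64(266), np.int64(189))
scene [184 139  15  19 103] (np.int64(190), np.int64(147))
top [341 217  13  17 111] (np.int64(348), np.int64(221))
[ 0.4497 -0.3688  0.1043 -0.5543] -31.8 [0.93 2.94 2.12]
[ 0.4506 -0.369   0.1046 -0.5578] -32.0 [0.78 2.94]
[ 0.4528 -0.3699  0.0908 -0.5511] -31.6 [0.5  2.22]
```

```bash
python3 -m creep '{"translation":[[6,2,-35],[6,2,-35],[6,2,-35],[0,0,0],[0,0,0]],"spin":[0,0,0,0,0],"gripper":[1,1,1,1,1]}' 30
python3 - <<'E'
from h import *
from scipy.optimize import least_squares
g=save('wrist','w2.png'); print('cam',-g['R'].T@g['t'])
for l in ['blade_tool','holder']:
    print(l,[(np.round(d['centre'],4).tolist(),round(d['confidence'],2)) for d in nets.pinpoint('wrist',l)[:2]])
m=cv2.inRange(cv2.cvtColor(g['img'],cv2.COLOR_RGB2HSV),(3,160,60),(15,255,255))
u,v=proj(g,[[.4475,-.368,.112]])[0].astype(int)
w=np.zeros_like(m); w[max(0,v-80):v+80,u-80:u+80]=1; m*=w
n,l,s,ct=cv2.connectedComponentsWithStats(m); i=1+np.argmax(s[1:,4]); print(s[i],(u,v))
c,s_=np.cos(-.57),np.sin(-.57);t=np.radians(35)
R=np.array([[c,-s_,0],[s_,c,0],[0,0,1]])@np.array([[np.cos(t),0,-np.sin(t)],[0,1,0],[np.sin(t),0,np.cos(t)]])
B=np.array([[x,y,z] for x in(-.011,.011) for y in(-.008,.008) for z in(-.048,.042)])
for q in ([.4475,-.368,.112],[.4505,-.369,.104]):
    print(q,proj(g,B@R.T+q).min(0).round(),proj(g,B@R.T+q).max(0).round())
E
```

```text
t: 3.35
eef_pos: [0.4445, -0.3662, 0.2021]
ee_rot: [-3.141, -0.001, 2.567]
force: [-0.0, -0.1, 1.6]
width: 0.0877
gripper_force: 0.0
cam [ 0.38703796 -0.32820948  0.35953233]
blade_tool [([0.447, -0.3677, 0.1124], 0.57)]
holder [([0.4773, -0.3888, -0.002], 0.62)]
[ 243  170   24   57 1160] (np.int64(254), np.int64(200))
[0.4475, -0.368, 0.112] [243. 169.] [265. 226.]
[0.4505, -0.369, 0.104] [245. 171.] [266. 226.]
```

View pics/w2.png

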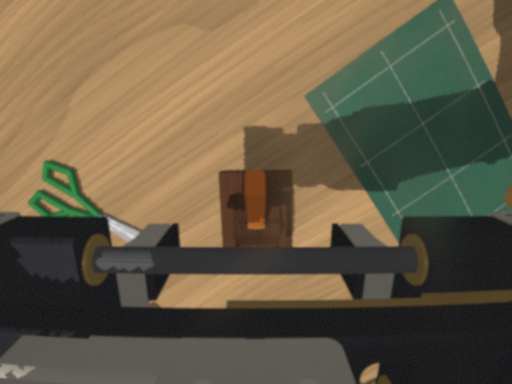

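The handle in the wrist view spans x 243–267, y 170–227. That matches the projected model at (0.447, -0.368, 0.112), so I'll descend and grip.

```bash
python3 -m creep '{"translation":[[0,0,-35],[0,0,-35],[0,0,-23],[0,0,-10],[0,0,0]],"spin":[0,0,0,0,0],"gripper":[1,1,1,1,1]}' 30
python3 -m creep '{"translation":[[0,0,0],[0,0,0],[0,0,0],[0,0,0],[0,0,0],[0,0,0],[0,0,0],[0,0,0]],"spin":[0,0,0,0,0,0,0,0],"gripper":[0.1,0.1,0.1,0.1,0.1,0.1,0.1,0.1]}' 50
```

```text
t: 4.0
eef_pos: [0.4445, -0.366, 0.0986]
ee_rot: [-3.141, -0.001, 2.566]
force: [-0.6, 0.3, 0.6]
width: 0.0876
gripper_force: 0.0
t: 4.8
eef_pos: [0.4445, -0.3659, 0.0985]
ee_rot: [-3.142, -0.0, 2.566]
force: [0.3, -0.1, 1.3]
width: 0.029
gripper_force: 0.0
```

```bash
python3 -m creep '{"translation":[[0,0,0],[0,0,0],[0,0,0],[0,0,0],[0,0,0]],"spin":[0,0,0,0,0],"gripper":[0,0,0,0,0]}' 50
```

```text
t: 5.3
eef_pos: [0.4445, -0.3659, 0.0985]
ee_rot: [-3.142, -0.0, 2.566]
force: [-0.1, -0.8, -0.9]
width: 0.0158
gripper_force: 49.9
```

```bash
python3 -m creep '{"translation":[[-7.2,4.7,12.3],[-9.6,6.2,16.4],[-9.6,6.2,16.4],[-9.6,6.2,16.4],[-9.6,6.2,16.4],[0,0,35],[0,0,35]],"spin":[0,0,0,0,0,0,0],"gripper":[0,0,0,0,0,0,0]}' 60
python3 - <<'E'
from h import *
g=save('wrist','w3.png')
for c in('scene','wrist','top'):
  for l in ['blade_tool','slot','cover_edge','machine']:
    if c!='wrist': cams.grab_frame(c)
    print(c,l,[(np.round(d['centre'],4).tolist(),round(d['confidence'],2)) for d in nets.pinpoint(c,l)[:1]])
E
```

```text
t: 6.0
eef_pos: [0.3977, -0.3357, 0.2478]
ee_rot: [3.142, -0.001, 2.567]
force: [1.0, -0.6, -1.2]
width: 0.0155
gripper_force: 59.9
scene blade_tool [([0.404, -0.3397, 0.2707], 0.64)]
scene slot [([0.5472, 0.0583, 0.0583], 0.74)]
scene cover_edge [([0.5497, 0.0527, 0.0622], 0.81)]
scene machine [([0.6179, 0.1478, 0.0024], 0.7)]
wrist blade_tool [([0.3993, -0.3357, 0.2615], 0.61)]
wrist slot []
wrist cover_edge [([0.5396, -0.1664, -0.0006], 0.55)]
wrist machine []
top blade_tool []
top slot [([0.5475, 0.0583, 0.0626], 0.8)]
top cover_edge [([0.553, 0.0537, 0.0628], 0.77)]
top machine [([0.616, 0.1499, -0.0018], 0.74)]
```

View pics/w3.png

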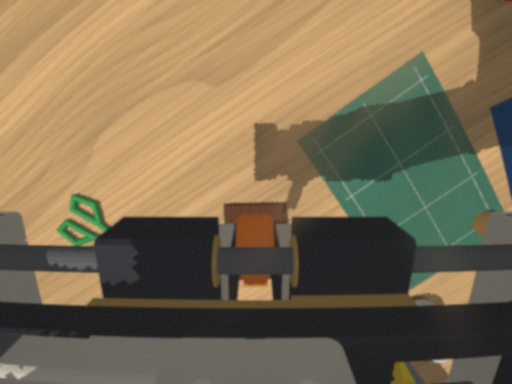

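The tool is firmly held: the orange handle sits between the pads at (255,245) and the holder is free behind it. Next I carry it to the machine and turn it to the machine's yaw.

```bash
python3 -m creep '{"translation":[[5,46,0],[5,46,0],[5,46,0],[5,46,0],[5,46,0],[5,46,0],[5,46,0],[5,46,0]],"spin":[0.05,0.05,0.05,0.05,0.05,0.05,0.05,0.05],"gripper":[0,0,0,0,0,0,0,0]}'
python3 -m creep '{"translation":[[0,0,0],[0,0,0],[0,0,0]],"spin":[0,0,0],"gripper":[0,0,0]}'
python3 - <<'E'
from h import *
g=save('wrist','w4.png')
for l in ['blade_tool','slot','cover_edge','machine']:
    print(l,[(np.round(d['centre'],4).tolist(),round(d['confidence'],2)) for d in nets.pinpoint('wrist',l)[:1]])
s=get_state();print(s['eef_pos'],s['ee_rot'])
p=np.array(s['eef_pos']);a=s['ee_rot'][2]-np.pi
tip=p+[.0654*np.cos(a),.0654*np.sin(a),-.0744];print('tip',tip,proj(g,tip)); print(proj(g,[[.5455,.0575,.062]]))
E
```

```text
t: 7.85
eef_pos: [0.4388, 0.0336, 0.247]
ee_rot: [3.141, 0.001, 2.969]
force: [1.4, -0.5, -0.7]
width: 0.0157
gripper_force: 59.9
t: 8.15
eef_pos: [0.4387, 0.0312, 0.2464]
ee_rot: [-3.141, -0.0, 2.966]
force: [1.1, -0.8, -0.4]
width: 0.0155
gripper_force: 59.9
blade_tool [([0.4413, 0.0345, 0.2613], 0.88)]
slot []
cover_edge []
machine [([0.4398, 0.0338, 0.2606], 0.26)]
[0.43891388 0.03070311 0.24648415] [3.14156558e+00 5.13805746e-05 2.96451244e+00]
tip [0.50329117 0.01918249 0.17208415] [[253.75545855 273.3349964 ]]
[[289.4813083  253.00189174]]
```

View pics/w4.png

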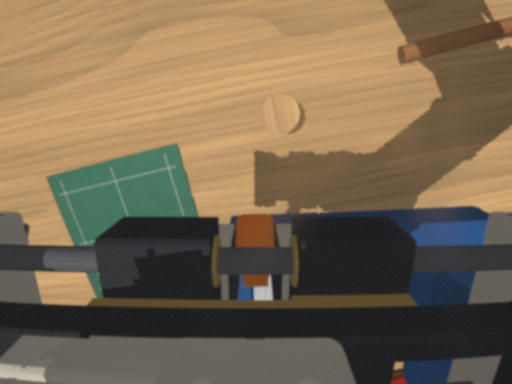

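The wrist camera looks towards the robot and only sees the bed's front edge, from (232,216) to (487,210), so the slot is hidden from it. I'll measure the cover and slot in enlarged crops of the first scene and top pictures.

Run:
```python
import cv2,numpy as np
a=cv2.imread('pics/scene0.png')[200:260,245:325]; b=cv2.imread('pics/top0.png')[145:210,180:260]
A=cv2.resize(a,None,fx=5,fy=5,interpolation=cv2.INTER_CUBIC);B=cv2.resize(b,None,fx=5,fy=5,interpolation=cv2.INTER_CUBIC)
A=cv2.copyMakeBorder(A,0,25,0,0,cv2.BORDER_CONSTANT); cv2.imwrite('pics/zoom.png',np.hstack([A,B]))
from h import *
g=cams.grab_frame('wrist'); o,d=ray(g,[(232,216),(487,210)]); P=o+d*((.062-o[2])/d[:,2])[:,None]; print(P, np.degrees(np.arctan2(*(P[1]-P[0])[:2])))
for c in('scene','top'):
    g=cams.grab_frame(c); 
    for yaw in(-10,):
        x=np.array([np.cos(np.radians(yaw)),np.sin(np.radians(yaw)),0]);y=np.array([-x[1],x[0],0]); s=np.array([.5455,.0575,.062])
        q=proj(g,[s,s+.007*x+.046*y,s+.007*x-.046*y,s+.112*x+.046*y,s+.112*x-.046*y]); q-=([245,200] if c=='scene' else [180,145]); print(c,(q*5+2+([0,0] if c=='scene' else [400,0])).round().tolist())
```

```text
[[ 0.48396317 -0.00532047  0.062     ]
 [ 0.53471446  0.31560684  0.062     ]] 8.98630929634258
scene [[270.0, 107.0], [330.0, 150.0], [200.0, 81.0], [238.0, 271.0], [105.0, 195.0]]
top [[613.0, 220.0], [551.0, 195.0], [680.0, 226.0], [590.0, 52.0], [718.0, 82.0]]
```

View pics/zoom.png

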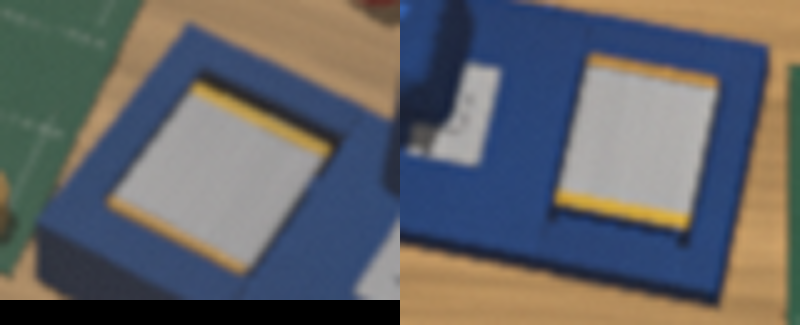

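In the zoom, the cover corners in the scene half are (333,155), (193,83), (245,272) and (108,200). In the top half they are (555,213), (689,230), (588,57) and (718,78). I'll fit the pose from these.

Run:
```python
from h import *
from scipy.optimize import least_squares
S=np.array([(333,155),(193,83),(245,272),(108,200)],float);T=np.array([(555,213),(689,230),(588,57),(718,78)],float)
S=(S-2)/5+[245,200];T=(T-[402,2])/5+[180,145]
gs=cams.grab_frame('scene');gt=cams.grab_frame('top')
def P(p,z):
    x=np.array([np.cos(p[2]),np.sin(p[2]),0]);y=np.array([-x[1],x[0],0]);s=np.array([p[0],p[1],z])
    return np.array([s+.007*x+.046*y,s+.007*x-.046*y,s+.112*x+.046*y,s+.112*x-.046*y])
for gg in ([(gs,S),(gt,T)],[(gs,S)],[(gt,T)]):
    fn=lambda p:np.concatenate([(proj(g,P(p,.062))-o).ravel() for g,o in gg])
    r=least_squares(fn,[.5455,.0575,-.17]);print(r.x.round(4),np.degrees(r.x[2]).round(1),r.fun.round(1))
fn=lambda p:np.concatenate([(proj(g,P(p,p[3]))-o).ravel() for g,o in [(gs,S),(gt,T)]])
print(least_squares(fn,[.5455,.0575,-.17,.062]).x.round(4))
```

```text
[ 0.5439  0.0544 -0.1235] -7.1 [-1.  -2.2  0.3 -0.6 -0.  -0.8 -0.2 -0.3 -0.3 -2.5 -0.8 -1.  -0.5 -0.1
 -0.7  0.4]
[ 0.547   0.0575 -0.1432] -8.2 [-0.6 -0.9  0.9  0.2 -0.2  0.3 -0.1  0.3]
[ 0.541   0.0509 -0.1017] -5.8 [ 0.6 -1.3  0.1 -0.4 -0.4  0.9 -0.3  0.9]
[ 0.5426  0.0541 -0.1236  0.0556]
```

```bash
python3 -m creep '{"translation":[[11,8,-30],[11,8,-30],[10,8,-30],[0,1,-8],[0,0,0],[0,0,0]],"spin":[0.015,0,0,0,0,0],"gripper":[0,0,0,0,0,0]}'
python3 - <<'E'
from h import *
s=get_state();p=np.array(s['eef_pos']);a=s['ee_rot'][2]-np.pi;x=np.array([np.cos(a),np.sin(a),0]);y=np.array([-x[1],x[0],0])
tip=p+.0654*x+[0,0,-.0744];print(p,a,'tip',tip)
u=np.array([-np.sin(np.radians(35))*x[0],-np.sin(np.radians(35))*x[1],np.cos(np.radians(35))])
g=cams.grab_frame('scene');im=g['img'].copy()
c=proj(g,[tip])[0].astype(int);print(c)
z=8;x0,y0=c[0]-45,c[1]-38
I=cv2.resize(im[y0:y0+70,x0:x0+90],None,fx=z,fy=z,interpolation=cv2.INTER_CUBIC)
for q,col in((tip,(255,0,0)),(tip+.06*u,(0,255,0)),(tip+.15*u,(255,0,255)),(np.array([.546,.056,.062]),(255,255,255))):
    k=((proj(g,[q])[0]-[x0,y0]+.5)*z).astype(int);cv2.circle(I,tuple(map(int,k)),3,col,-1);print(k)
cv2.imwrite('pics/s5.png',I[:,:,::-1])
E
```

```text
t: 9.25
eef_pos: [0.4712, 0.0566, 0.1495]
ee_rot: [3.141, 0.001, 2.982]
force: [0.7, -0.2, -0.3]
width: 0.0155
gripper_force: 59.9
[0.4712376  0.05659333 0.14945321] -0.1599339226931309 tip [0.53580295 0.04617818 0.07505321]
[296 214]
[368 315]
[425 174]
[514 -44]
[380 364]
```

View pics/s5.png

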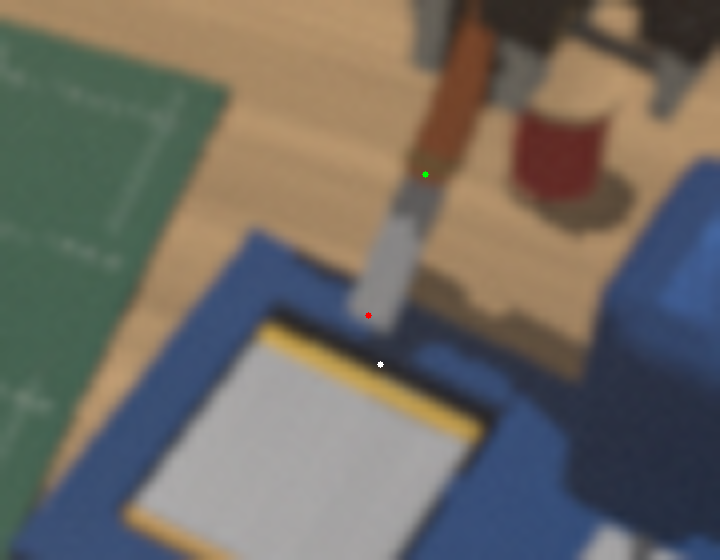

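The projected tip, shoulder and slot centre lie on the real ones in the picture: tip about (372,322), slot middle about (383,365). I'll insert along the blade's axis.

```bash
python3 -m creep '{"translation":[[6.8,-1.1,-9.8],[6.8,-1.1,-9.8],[0,0,0]],"spin":[0,0,0],"gripper":[0,0,0]}'
```

```text
t: 9.6
eef_pos: [0.4847, 0.0548, 0.1299]
ee_rot: [3.141, -0.0, 2.982]
force: [-5.4, 2.3, 10.3]
width: 0.0154
gripper_force: 60.0
```

```bash
python3 -m creep '{"translation":[[-6.8,1.1,9.8],[-4,0.6,0],[0,0,0]],"spin":[0,0,0],"gripper":[0,0,0]}'
python3 -m creep '{"translation":[[3.4,-0.5,-4.9],[3.4,-0.6,-4.9],[0,0,0]],"spin":[0,0,0],"gripper":[0,0,0]}'
```

```text
t: 9.9
eef_pos: [0.4733, 0.0561, 0.1386]
ee_rot: [3.141, 0.0, 2.981]
force: [0.2, 0.3, -0.4]
width: 0.0153
gripper_force: 60.0
t: 10.2
eef_pos: [0.4801, 0.0547, 0.1276]
ee_rot: [-3.14, -0.002, 2.981]
force: [-1.5, 0.6, -0.9]
width: 0.0155
gripper_force: 60.0
```

```bash
python3 -m creep '{"translation":[[3.4,-0.5,-4.9],[3.4,-0.6,-4.9],[0,0,0]],"spin":[0,0,0],"gripper":[0,0,0]}'
```

```text
t: 10.5
eef_pos: [0.4872, 0.0536, 0.1177]
ee_rot: [-3.14, -0.002, 2.981]
force: [-0.4, -0.4, -2.7]
width: 0.0157
gripper_force: 60.0
```

```bash
python3 -m creep '{"translation":[[4.5,-0.7,-6.6],[0,0,0]],"spin":[0,0],"gripper":[0,0]}'
python3 - <<'E'
from h import *
s=get_state();p=np.array(s['eef_pos']);print(p,s['force'])
L=.105
for y in (-9.2,): 
  x=np.array([np.cos(np.radians(y)),np.sin(np.radians(y))])
  prev=np.zeros(2)
  for th in range(10,91,10):
    t=np.radians(th);d=1000*np.array([L*(1-np.cos(t)),L*np.sin(t)]);print(th,d.round(1),(d-prev).round(1),((d-prev)[0]*x).round(1));prev=d
E
```

```text
t: 10.7
eef_pos: [0.4922, 0.0531, 0.1116]
ee_rot: [-3.141, -0.0, 2.981]
force: [-1.2, 0.2, -3.2]
width: 0.0155
gripper_force: 60.0
[0.49221198 0.053113   0.11160673] [-1.2448075   0.1922999  -3.22358917]
10 [ 1.6 18.2] [ 1.6 18.2] [ 1.6 -0.3]
20 [ 6.3 35.9] [ 4.7 17.7] [ 4.7 -0.8]
30 [14.1 52.5] [ 7.7 16.6] [ 7.6 -1.2]
40 [24.6 67.5] [10.5 15. ] [10.4 -1.7]
50 [37.5 80.4] [12.9 12.9] [12.8 -2.1]
60 [52.5 90.9] [15.  10.5] [14.8 -2.4]
70 [69.1 98.7] [16.6  7.7] [16.4 -2.7]
80 [ 86.8 103.4] [17.7  4.7] [17.5 -2.8]
90 [105. 105.] [18.2  1.6] [18.  -2.9]
```

```bash
python3 -m creep '{"translation":[[2,-0.3,0],[0.4,0,9.2],[1.2,-0.2,9.1],[2,-0.3,8.9],[2.8,-0.4,8.7],[0,0,0]],"spin":[0,0,0,0,0,0],"gripper":[0,0,0,0,0,0]}'
python3 - <<'E'
from h import *
cams.grab_frame('scene')
for l in('cover_edge','blade_tool'):print([(np.round(d['centre'],4).tolist(),round(d['confidence'],2)) for d in nets.pinpoint('scene',l)[:2]])
E
```

```text
t: 11.3
eef_pos: [0.5012, 0.0522, 0.1504]
ee_rot: [3.14, 0.002, 2.982]
force: [-2.1, -0.0, -1.5]
width: 0.0155
gripper_force: 60.0
[([0.5579, 0.0476, 0.1035], 0.8)]
[([0.505, 0.0504, 0.1653], 0.6)]
```

```bash
python3 -m creep '{"translation":[[3.5,-0.6,8.5],[4.2,-0.7,8.1],[4.9,-0.8,7.7],[5.5,-0.9,7.3],[6.1,-1,6.7],[6.6,-1.1,6.2],[0,0,0]],"spin":[0,0,0,0,0,0,0],"gripper":[0,0,0,0,0,0,0]}'
python3 - <<'E'
from h import *
cams.grab_frame('scene')
for l in('cover_edge','blade_tool'):print([(np.round(d['centre'],4).tolist(),round(d['confidence'],2)) for d in nets.pinpoint('scene',l)[:2]])
E
```

```text
t: 12.15
eef_pos: [0.5327, 0.0469, 0.1938]
ee_rot: [3.141, 0.002, 2.981]
force: [-0.0, 0.2, -1.4]
width: 0.0157
gripper_force: 60.0
[([0.5978, 0.0462, 0.1467], 0.77), ([0.4738, -0.3815, -0.0039], 0.69)]
[([0.5353, 0.0472, 0.2092], 0.57)]
```

```bash
python3 -m creep '{"translation":[[7,-1.1,6.6],[8,-1.3,6],[9,-1.4,5],[8,-1.3,3.4],[8,-1.3,2.5],[5.6,-0.9,1.2],[0,0,0]],"spin":[0,0,0,0,0,0,0],"gripper":[0,0,0,0,0,0,0]}'
python3 - <<'E'
from h import *
cams.grab_frame('scene')
for l in('cover_edge','blade_tool'):print([(np.round(d['centre'],4).tolist(),round(d['confidence'],2)) for d in nets.pinpoint('scene',l)[:2]])
E
```

```text
t: 13.0
eef_pos: [0.5778, 0.0395, 0.2177]
ee_rot: [-3.142, 0.001, 2.981]
force: [0.0, -0.1, -0.6]
width: 0.0159
gripper_force: 60.0
[([0.6548, 0.0399, 0.1661], 0.6)]
[([0.5828, 0.0384, 0.2326], 0.69)]
```

The cover edge is at z 0.166, which puts the cover about 85° open. I'll withdraw the tool towards the robot and carry it over the mat.

```bash
python3 -m creep '{"translation":[[-15,2.4,0],[-22,3.5,0],[-25,4,0],[0,-45,5],[0,-45,0],[4,-45,0],[6,-45,0],[6,-45,0]],"spin":[0,0,0,0,0,0,0,0],"gripper":[0,0,0,0,0,0,0,0]}'
python3 -m creep '{"translation":[[0,-5,-40],[0,0,-40],[0,0,0],[0,0,0]],"spin":[0,0,0,0],"gripper":[0,0,0,0]}'
python3 - <<'E'
from h import *
cams.grab_frame('scene')
for l in('cover_edge','blade_tool','mat','weight'):print(l,[(np.round(d['centre'],4).tolist(),round(d['confidence'],2)) for d in nets.pinpoint('scene',l)[:2]])
E
```

```text
t: 13.95
eef_pos: [0.5308, -0.1771, 0.2233]
ee_rot: [3.142, 0.002, 2.982]
force: [1.6, 0.1, -1.3]
width: 0.0156
gripper_force: 60.0
t: 14.35
eef_pos: [0.5308, -0.1806, 0.1433]
ee_rot: [-3.141, -0.0, 2.982]
force: [0.7, 0.1, -0.7]
width: 0.0156
gripper_force: 60.0
cover_edge [([0.6558, 0.0401, 0.1686], 0.96)]
blade_tool [([0.5343, -0.1813, 0.1599], 0.78)]
mat [([0.5425, -0.1576, -0.0009], 0.66)]
weight [([0.6557, -0.0936, 0.0077], 0.46)]
```

```bash
python3 -m creep '{"translation":[[0,0,-30],[0,0,-26],[0,0,-5],[0,0,-3],[0,0,0],[0,0,0]],"spin":[0,0,0,0,0,0],"gripper":[0,0,0,0,0,0]}'
```

```text
t: 15.2
eef_pos: [0.5316, -0.1805, 0.0799]
ee_rot: [3.141, 0.002, 2.982]
force: [-0.2, 0.0, -0.9]
width: 0.0158
gripper_force: 60.0
```

```bash
python3 -m creep '{"translation":[[0,0,0],[0,0,-2],[0,0,-2],[0,0,-1],[0,0,0]],"spin":[0,0,0,0,0],"gripper":[0,0,0,0,0]}' 8
```

```text
t: 15.7
eef_pos: [0.5304, -0.1805, 0.0733]
ee_rot: [-3.142, -0.001, 2.981]
force: [0.0, -0.0, -0.2]
width: 0.0161
gripper_force: 8.0
```

```bash
python3 -m creep '{"translation":[[-6,1,-5],[-6,1,-5],[-4.7,0.8,-5],[-4.7,0.8,-5],[-4.1,0.6,-5.6],[-4.1,0.6,-5.6],[0,0,0]],"spin":[0,0,0,0,0,0,0],"gripper":[0,0,0,0,0,0,0]}' 5
python3 - <<'E'
from h import *
cams.grab_frame('scene')
for l in('blade_tool',):
  for n in(nets.pinpoint,nets.search_frame):print(l,[(np.round(d['centre'],4).tolist(),round(d['confidence'],2)) for d in n('scene',l)[:2]])
g=cams.grab_frame('scene');p=np.array(get_state()['eef_pos']);c=proj(g,[p])[0].astype(int);print(c,p)
cv2.imwrite('pics/s6.png',cv2.resize(g['img'][c[1]-45:c[1]+45,c[0]-60:c[0]+60,::-1],None,fx=6,fy=6,interpolation=cv2.INTER_CUBIC))
E
```

```text
t: 16.4
eef_pos: [0.4997, -0.1756, 0.0414]
ee_rot: [-3.141, -0.002, 2.981]
force: [0.2, 0.4, -0.8]
width: 0.0163
gripper_force: 5.0
blade_tool [([0.3851, -0.5677, -0.0025], 0.74), ([0.5043, -0.1753, 0.0595], 0.56)]
blade_tool [([0.5476, -0.1812, 0.0371], 0.69), ([0.3827, 0.0693, 0.0507], 0.61)]
[236 191] [ 0.5012057  -0.17568891  0.04243116]
```

View pics/s6.png

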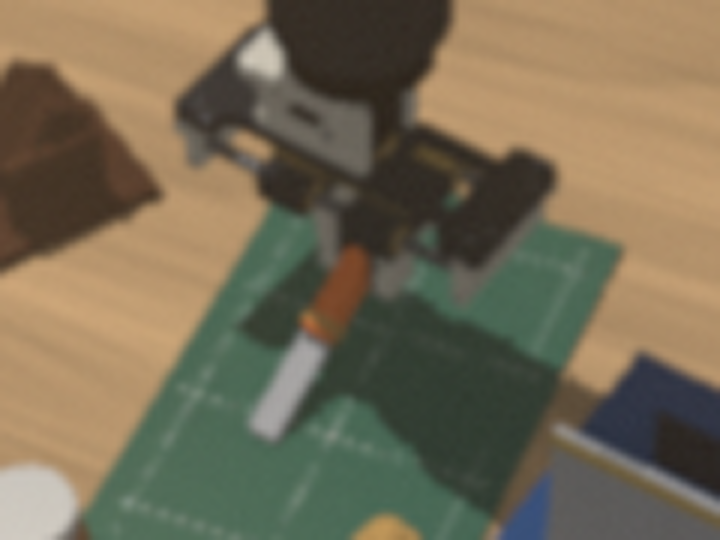

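The tool is pivoting as planned: blade tip on the mat at about (268,430) in the crop, handle over the mat. I'll go on down the arc.

```bash
python3 -m creep '{"translation":[[-3.4,0.5,-6],[-3.4,0.6,-6],[-2.3,0.4,-5.5],[-2.3,0.4,-5.5],[-2,0.3,-5],[-1,0.2,-3.5],[0,0,0]],"spin":[0,0,0,0,0,0,0],"gripper":[0,0,0,0,0,0,0]}' 5
```

```text
t: 17.3
eef_pos: [0.486, -0.1732, 0.0102]
ee_rot: [-3.141, -0.001, 2.981]
force: [-0.3, 0.1, -1.4]
width: 0.0163
gripper_force: 5.0
```

```bash
python3 -m creep '{"translation":[[-0.5,0,-2],[0,0,0],[0,0,0],[0,0,0],[0,0,0],[0,0,0],[0,0,0],[0,0,0]],"spin":[0,0,0,0,0,0,0,0],"gripper":[0,0,0.25,0.3,0.4,0.5,0.6,0.7]}'
python3 -m creep '{"translation":[[0,0,0],[0,0,10],[0,0,30],[0,0,40],[0,0,40],[0,0,40],[0,0,0],[0,0,0]],"spin":[0,0,0,0,0,0,0,0],"gripper":[0.7,0.7,0.7,0.7,0.7,0.7,0.7,0.7]}'
python3 - <<'E'
from h import *
g=cams.grab_frame('scene')
for l in('blade_tool','cover_edge','weight'):print(l,[(np.round(d['centre'],4).tolist(),round(d['confidence'],2)) for d in nets.pinpoint('scene',l)[:2]])
c=proj(g,[[.52,-.08,.03]])[0].astype(int)
cv2.imwrite('pics/s7.png',cv2.resize(g['img'][c[1]-75:c[1]+75,c[0]-90:c[0]+90,::-1],None,fx=4,fy=4,interpolation=cv2.INTER_CUBIC))
E
```

```text
t: 18.1
eef_pos: [0.4862, -0.1733, 0.0089]
ee_rot: [3.142, 0.0, 2.981]
force: [0.2, -0.4, -0.1]
width: 0.0528
gripper_force: 0.0
t: 18.9
eef_pos: [0.4866, -0.1732, 0.1705]
ee_rot: [3.141, 0.003, 2.981]
force: [0.0, 0.3, -0.5]
width: 0.0616
gripper_force: 0.0
blade_tool [([0.4913, -0.1757, 0.0152], 0.76), ([0.3735, 0.0673, 0.0008], 0.36)]
cover_edge [([0.655, 0.0409, 0.1658], 0.85)]
weight [([0.6552, -0.0895, 0.0042], 0.55)]
```

View pics/s7.png

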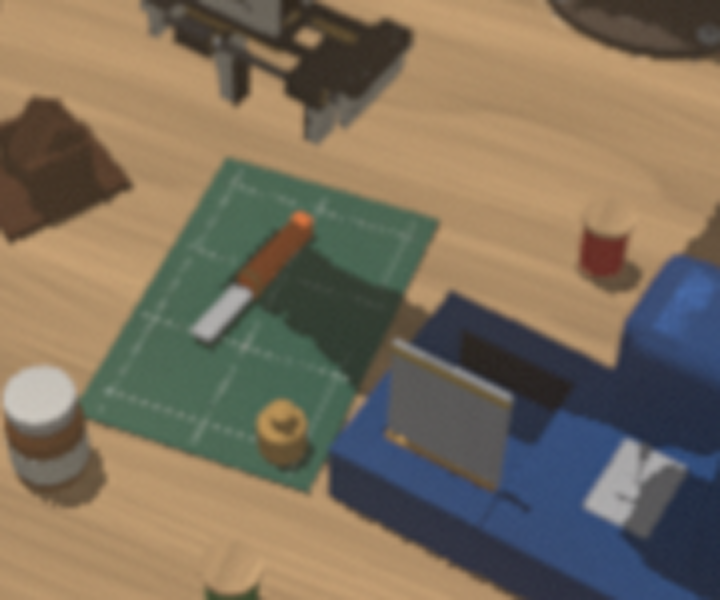

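The tool lies flat on the mat, from its tip at (205,335) to its handle end at (300,220). The cover stands near upright at (450,415), and nothing else has shifted.

```bash
python3 -c "
from station import arm
print(arm.job_done())"
```

```text
the job is handed in; nothing more can be done
None
```

I handed the job in at about 19 s: the cover was levered to roughly 85° with the blade tool only, the tool lies flat on the green mat with its handle over it, and the last camera picture shows nothing else shifted.

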